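# Light a ground shaft for inspection in V-blocks

### The job

Lay the bright steel shaft from the wooden rack in the pair of V-blocks, seated in both vees and about centred, without dropping it. Then draw the inspection lamp out of its charging dock, turn it level with its light strip facing down, and hold it still over the middle of the shaft and in line with it, the light about 10 cm above, so that the surface can be checked. Finish while holding the lamp there, touching nothing with it, and leave everything else on the bench where it is.

Things in the scene. Friction and masses are not known exactly. Their poses are not given: they have to be found in the camera images.
- shaft: Bright steel shaft, 24 mm in diameter over its middle 150 mm, an 18 mm journal 12 mm long at each end (174 mm in all), about 0.6 kg; a small black keyway near its +x end. Origin at the middle of its axis, x along the axis. It starts in one of the rack's three grooves, axis 52 mm above the bench.
- vblocks: Pair of steel V-blocks on a dark base plate (170 x 90 x 10 mm), fixed. Each 30 mm long (x), 72 mm wide, 45 mm high above the plate, centred 50 mm either side of the origin: a 70 mm gap between them. Origin under the plate's middle at bench level, z up, x along the vee. 90-degree vees, bottom 32 and upper edges 55 mm above the bench. A seated shaft has its axis 49 mm above the bench.
- rack: Low wooden shaft rack, fixed: board 150 x 240 x 10 mm with two notched strips, 20 mm thick, 52 mm high, 45 mm either side of the origin in x (a 70 mm gap between). Three grooves along x, at y = -70, 0 and +70 mm, 28 mm wide and 12 mm deep, a shaft lying in each. Origin under the middle of the board, z up.
- lamp: Slim inspection lamp, 210 mm long, 0.24 kg. Origin at its foot, z along it to its head. Black handle to z = 108 mm, 26 (x) by 34 mm (y); orange head from 108 to 210 mm, 22 (x) by 36 mm (y), a wire loop on top. White light strip on the head's +x face, ribbed back of the handle at -x. Balances near z = 95 mm. Starts upright and loose in the dock, foot 12 mm above the bench, axes as the dock's.
- lamp_light (a point): Middle of the lamp's light strip: 12.5 mm in front (+x) of the lamp's axis, 157 mm from its foot. Axes as the lamp's: x is the way the light shines, z towards the lamp's head.
- dock: Charging dock of the lamp, fixed to the bench: black foot 100 x 90 x 12 mm, grey socket 50 mm (x) by 58 mm (y), its top 60 mm above the bench, with a pocket 32 x 41 mm in which the lamp stands 48 mm deep. Origin under its middle, z up; x is the side to which the light strip faces, away from the robot.
- shaft_brass: Bystander: brass shaft of the same shape, in another groove of the rack. Origin at the middle of its axis.
- shaft_black: Bystander: black-oxide shaft of the same shape, in another groove of the rack. Origin at the middle of its axis.
- oil_can: Bystander: blue and light grey can, 52 mm in diameter, 150 mm high. Origin under its middle.
- grease_jar: Bystander: jar with yellow label and black lid, 68 mm in diameter, 75 mm high. Origin under its middle.
- screwdriver: Bystander: screwdriver lying on the bench beyond the V-blocks. Origin under its middle.
- hammer: Bystander: hammer lying on the bench beyond the V-blocks. Origin under its middle.
- casting: Bystander: dark clamp casting, 60 x 34 x 38 mm, on the bench. Origin under its middle.
Things that resemble listed ones, but are neither listed nor needed, are in the scene too. Leave any green or purple look-alike of the lamp alone.

How it is judged:
By the outcome, as a careful person would: the job done as asked, in the order asked, and still so for the second after the job is handed in, while the arm keeps its last pose, push and grip.
It also fails if it takes over 58 s, if anything falls off the work surface, if the arm or the gripper's body presses on something with over 40 N, if the wrist force passes 120 N, or if a joint passes its speed limit or range.

### The arm

A 6-joint arm with a two-finger parallel gripper is mounted at the origin on the work surface. World frame = base frame: x ahead of the robot, y to its left, z up, the work surface at z = 0. Lengths are in m, angles in rad, forces in N, time in s.
With the tool pointing down it reaches from about 0.4 to 0.925 m from the base axis. Payload 3.4 kg.
Tool frame: the origin (TCP) lies on the centre line of the jaws, within the pads' length; the fingertips stand 19 mm ahead of it and the grasp point (between the pads) is the TCP; z points along the fingers, y is the line along which they close (so a half turn about z gives the same grasp; the last joint's range is limited). The gripper opens to 85 mm and grips with 20 to 120 N. Pads are 22 mm wide; open, the fingers measure 114 mm over their backs; the gripper's body (76 mm by 85 mm) begins 54 mm behind the grasp point. The pads swing forward as they close: fully open they stand 13 mm farther back than shut.
Start: joints at [1.188, 0.307, 1.506, -0, 1.328, -0.073], TCP at [0.175, 0.548, 0.25] pointing down, gripper open.
Joint ranges: [-3.12, 3.12], [-1.05, 2.28], [0.14, 2.33], [-1.42, 4.57], [0.1, 2.73], [-2.68, 2.68]. Speed limits (rad/s): [2.57, 2.57, 3.14, 3.14, 3.14, 3.14].

### API

Orientations are given as a unit quaternion [x, y, z, w].
In Python, from station import ctrl gives the robot as it stands. The module is installed in compiled form; this text tells all that it offers.
- The arm moves only by the shell command python3 -m creep 'ROWS' [OPENING]. ROWS is JSON, a list that holds one entry, the list of rows, each a list of 6 numbers: the shift along the world's x, y, z in mm, then the turn, a rotation vector about the world's x, y, z in degrees. In form: [[[dx, dy, dz, ax, ay, az], ...]]. A call has 1 to 12 rows; each row is the pose to reach, as a shift and turn from the pose commanded when the call began; what a row does not reach only later rows make up. A row lasts 1/8 s, in which the tool goes at most 62.5 mm and 10.7 degrees, less where a joint would pass 70% of its speed; a pose out of reach is approached as far as the arm can. A call with a gripper value outside its range is refused whole. OPENING is the opening, from 0 (shut) to 1 (fully open), set as the call begins (- or left out, the last holds). The fingers move at their own pace and stop on an object; the grip force is fixed at half the most. Time passes only in rows, so rows that repeat a pose let the fingers close. It gives the time, the measured TCP pose, the force, the opening and the grip force at its end, in the units of the state.
- ctrl.get_state(): the state, without advancing time (a new reading comes with each control period).
- ctrl.camera(name): name is "scene" or "side" or "wrist"; returns a dict with "img" (480x640x3 uint8, red, green, blue), "fx", "fy", "cx", "cy" (pixels), "origin" and "orientation" of the camera in the world. Camera axes: x right, y up, looking along -z (the intrinsics and any distortion apply to the point x, -y, -z); pixel columns grow to the right and rows downward; lengths in m; the calibration is good to about 2 mm. A picture is of the moment at which its call begins. There is no depth.
- ctrl.finish_job(): hands the job in; it is judged then, once.
The state is a dict: "t": time; "joint_pos": joint angles; "dq": joint speeds; "tau": joint torques, N m; "tcp_pos": TCP position; "tool_rot": TCP orientation; "contact_force": force on the tool from outside, world axes, zero at the start; "torque": the same for the moment, N m; "opening": opening from 0.0 (shut) to 1.0 (fully open); "grasp_force": force on a finger pad.
Only numpy, scipy, OpenCV 4.12 (cv2) and the standard library are available. Lean on these libraries where they do the work, as an engineer would, in place of code of your own. Each camera call takes 0.05 s, during which the arm holds its last target. There are 200 camera calls.

## Working session

There is one attempt and no reset: what is moved stays moved. The work goes in short steps, Python scripts to look and compute and a shell command to move; the robot and the scene stay as the last step left them, time stands still between calls to the robot, and variables do not carry over. Pictures are saved under pics/ and viewed, at most 10 in all, crops included, and the job is handed in when it is done.

```bash
mkdir -p pics
cat > h.py <<'E'
import numpy as np, cv2, json
from scipy.spatial.transform import Rotation as R
from station import ctrl
def snap(n,f):
    c=ctrl.camera(n); cv2.imwrite(f'pics/{f}.png',c['img'][:,:,::-1])
    d={k:(np.array(v).tolist() if not isinstance(v,(str,)) else v) for k,v in c.items() if k!='img'}
    json.dump(d,open(f'pics/{f}.json','w')); return d
def ray(f,u,v):
    d=json.load(open(f'pics/{f}.json'))
    r=np.array([(u-d['cx'])/d['fx'],-(v-d['cy'])/d['fy'],-1.])
    return np.array(d['origin']),R.from_quat(d['orientation']).apply(r)
def at(f,u,v,z):
    o,r=ray(f,u,v); return o+r*(z-o[2])/r[2]
def pix(f,p):
    d=json.load(open(f'pics/{f}.json'))
    q=R.from_quat(d['orientation']).inv().apply(np.array(p)-d['origin'])
    return d['cx']-d['fx']*q[0]/q[2], d['cy']+d['fy']*q[1]/q[2]
def crop(f,g,x0,y0,x1,y1,s):
    i=cv2.imread(f'pics/{f}.png')[y0:y1,x0:x1]
    cv2.imwrite(f'pics/{g}.png',cv2.resize(i,None,fx=s,fy=s,interpolation=cv2.INTER_CUBIC))
E
python3 - <<'E'
from h import *
for n in('scene','side','wrist'): print(n,snap(n,n+'0'))
print(ctrl.get_state())
E
```

```text
scene {'fx': 596.409258552385, 'fy': 596.409258552385, 'cx': 315.70154636192746, 'cy': 238.38602257963194, 'origin': [1.329617710612798, -0.42851190961272245, 1.3033512376552057], 'orientation': [0.2668198917636997, 0.16271685152129853, 0.48524983388111875, 0.8166167830191527]}
side {'fx': 463.9240063392342, 'fy': 463.9240063392342, 'cx': 318.91515008591415, 'cy': 233.10350327505495, 'origin': [0.42116363761214937, -0.9450484734896455, 0.7305206114408942], 'orientation': [0.481221425260267, -0.04521950170446332, -0.06043668795333405, 0.8733433135287111]}
wrist {'fx': 415.40263495914576, 'fy': 415.40263495914576, 'cx': 316.3298512290197, 'cy': 245.0069564199026, 'origin': [0.10557281187970428, 0.5696844892690256, 0.372743782089731], 'orientation': [-0.11631196965985077, -0.08392302163311698, 0.5838565636570997, 0.7990869572382823]}
{'t': 0.15, 'joint_pos': array([ 1.18848792e+00,  3.07437052e-01,  1.50736332e+00, -1.12844579e-05,
        1.32841987e+00, -7.34837315e-02]), 'dq': array([ 0.00024559, -0.00099048, -0.00364381, -0.0011983 , -0.00083141,
        0.00058752]), 'tau': array([ 8.99254951e-05, -4.57981324e+01, -2.52217197e+01, -3.14799154e-04,
        8.52911209e-03,  4.95850281e-05]), 'tcp_pos': array([0.17459547, 0.54732507, 0.24957585]), 'tool_rot': array([ 1.53798064e-01,  9.88101965e-01, -7.93987476e-04, -1.78524131e-04]), 'contact_force': array([ 1.19364909,  0.55900886, -0.27769945]), 'torque': array([-0.02165979,  0.02939043,  0.01046535]), 'grasp_force': 0.0, 'opening': 1.0000633152401095}
```

View pics/scene0.png

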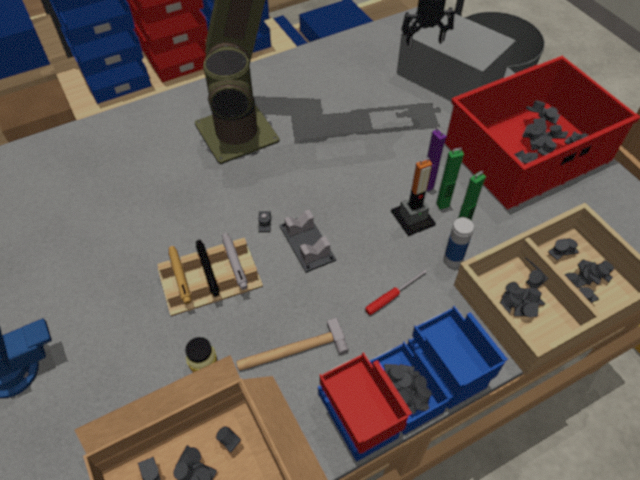

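View pics/side0.png

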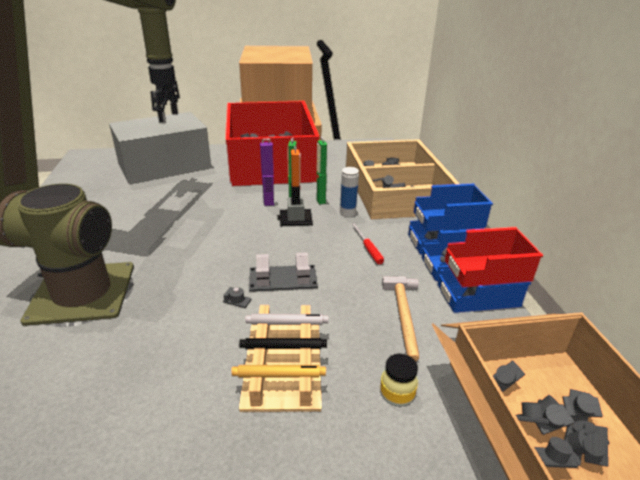

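The scene view shows three shafts in the rack: brass (178,272), black (207,266) and bright steel (234,260), so the steel is the one wanted. The V-blocks are at (308,238). The orange lamp in the dock is at (420,185), next to purple and green look-alikes. I'll enlarge both areas to confirm.

Run:
```python
from h import *
crop('scene0','c1',150,195,350,315,4)
a=cv2.imread('pics/scene0.png')[125:245,370:500]; b=cv2.imread('pics/side0.png')[130:240,230:360]
a=cv2.resize(a,None,fx=3,fy=3,interpolation=2); b=cv2.resize(b,(390,360),interpolation=2)
b=cv2.resize(cv2.imread('pics/side0.png')[130:250,230:360],None,fx=3,fy=3,interpolation=2)
cv2.imwrite('pics/c2.png',np.hstack([a,b]))
```

```text
(no output)
```

View pics/c1.png

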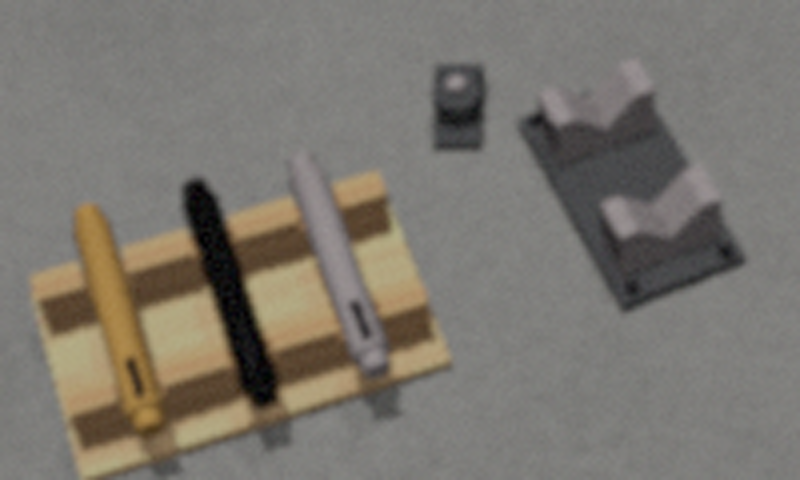

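View pics/c2.png

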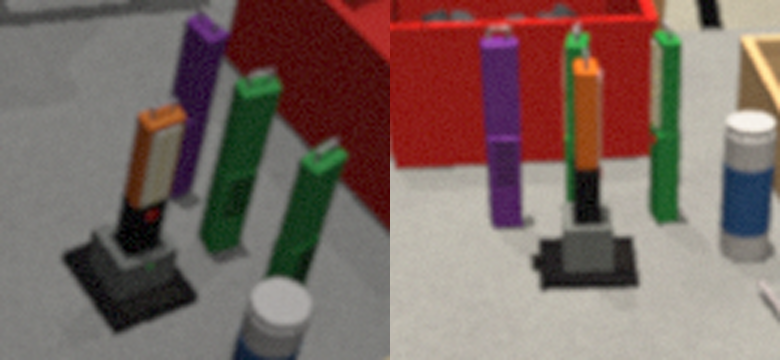

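Confirmed: the bright grey shaft, with its keyway at the near end, has crop ends at (303,160) and (376,362). The orange lamp with the white strip is the only one in a dock. Now to compute poses.

Run:
```python
from h import *
np.set_printoptions(precision=4,suppress=True)
s1=lambda x,y:(150+(x+.5)/4-.5,195+(y+.5)/4-.5)
s2=lambda x,y:(370+(x+.5)/3-.5,125+(y+.5)/3-.5)
A=at('scene0',*s1(304,160),.052);B=at('scene0',*s1(376,362),.052)
yaw=lambda d:np.degrees(np.arctan2(d[1],d[0]))
print('shaft',A,B,(A+B)/2,np.linalg.norm(B-A),yaw(B-A))
P=[at('scene0',*s1(*q),.010) for q in((520,120),(628,308),(745,262))]
print('vb',P,(P[0]+P[2])/2,'x',yaw(P[1]-P[0]),np.linalg.norm(P[1]-P[0]),'y',yaw(P[2]-P[1]),np.linalg.norm(P[2]-P[1]))
# vee bottoms on faces facing camera (+x faces): z .032
V=[at('scene0',*s1(*q),.032) for q in((603,128),(665,237))]
print('vee',V,sum(V)/2,yaw(V[1]-V[0]),np.linalg.norm(V[1]-V[0]))
D=[at('scene0',*s2(*q),.012) for q in((65,258),(118,328),(196,296))]
print('dock',D,(D[0]+D[2])/2,'x',yaw(D[1]-D[0]),np.linalg.norm(D[1]-D[0]),'y',yaw(D[2]-D[1]),np.linalg.norm(D[2]-D[1]))
for n,p in(('oil',(458,262)),): print(at('scene0',*p,0))
print(at('scene0',264,228,.0))
# side checks
print('side shaft',at('side0',247,319,.052),at('side0',328,320,.052))
s3=lambda x,y:(230+(x-390+.5)/3-.5,130+(y+.5)/3-.5)
print('side dock front corners',at('side0',*s3(540,288),0),at('side0',*s3(637,286),0))
```

```text
shaft [ 0.3893 -0.1978  0.052 ] [ 0.5542 -0.2206  0.052 ] [ 0.4718 -0.2092  0.052 ] 0.16646142620835172 -7.880198886800191
vb [array([ 0.3974, -0.0464,  0.01  ]), array([ 0.569 , -0.0534,  0.01  ]), array([0.574 , 0.0308, 0.01  ])] [ 0.4857 -0.0078  0.01  ] x -2.359578266622228 0.17170180928637063 y 86.58917990564727 0.08434473293665704
vee [array([ 0.4462, -0.0069,  0.032 ]), array([ 0.5448, -0.0129,  0.032 ])] [ 0.4955 -0.0099  0.032 ] -3.4806914203556043 0.09876105729831856
dock [array([0.5044, 0.2477, 0.012 ]), array([0.5957, 0.2455, 0.012 ]), array([0.5994, 0.3282, 0.012 ])] [0.5519 0.2879 0.012 ] x -1.3622555351739338 0.09136923247281764 y 87.43457447530638 0.082748123425102
[ 0.7278  0.3134 -0.    ]
[ 0.3801 -0.0864  0.    ]
side shaft [ 0.3941 -0.2004  0.052 ] [ 0.5635 -0.2251  0.052 ]
side dock front corners [0.4976 0.2555 0.    ] [0.5952 0.2481 0.    ]
```

```bash
python3 -m creep '[[[225,-300,80,0,0,5],[225,-300,80,0,0,5],[225,-300,80,0,0,5],[225,-300,80,0,0,5],[225,-300,80,0,0,5],[225,-300,80,0,0,5],[265,-540,80,0,0,10],[265,-540,80,0,0,10],[265,-540,80,0,0,10],[265,-540,80,0,0,10]]]' 0.6; python3 -m creep '[[[35,-220,-80,0,0,0],[35,-220,-80,0,0,0],[35,-220,-80,0,0,0],[35,-220,-80,0,0,0],[35,-220,-80,0,0,0],[35,-220,-80,0,0,0]]]'
python3 - <<'E'
from h import *
snap('wrist','w1'); s=ctrl.get_state(); print(s['tcp_pos'],s['tool_rot'],s['joint_pos'],s['t'])
for n,p in(('purple',(433,190)),('g1',(444,207)),('g2',(466,217))): print(n,at('scene0',*p,0))
E
```

```text
t: 1.4
tcp_pos: [0.4396, 0.0065, 0.3303]
tool_rot: [0.067, 0.998, 0.0, 0.0]
contact_force: [1.9, 0.0, 0.1]
opening: 0.597
grasp_force: 0.0
t: 2.15
tcp_pos: [0.4742, -0.2111, 0.25]
tool_rot: [0.067, 0.998, 0.001, -0.001]
contact_force: [0.2, 0.6, -0.1]
opening: 0.6
grasp_force: 0.0
[ 0.47439386 -0.21062545  0.25040559] [ 6.69299274e-02  9.97757590e-01  3.81288674e-04 -1.74450338e-04] [-4.99607598e-01  2.29103718e-01  1.61932983e+00  5.67679619e-04
  1.29379563e+00 -1.93659933e+00] 2.2
purple [0.48979222 0.40076123 0.        ]
g1 [0.55687285 0.39125732 0.        ]
g2 [6.15717509e-01 4.23687759e-01 2.22044605e-16]
```

View pics/w1.png

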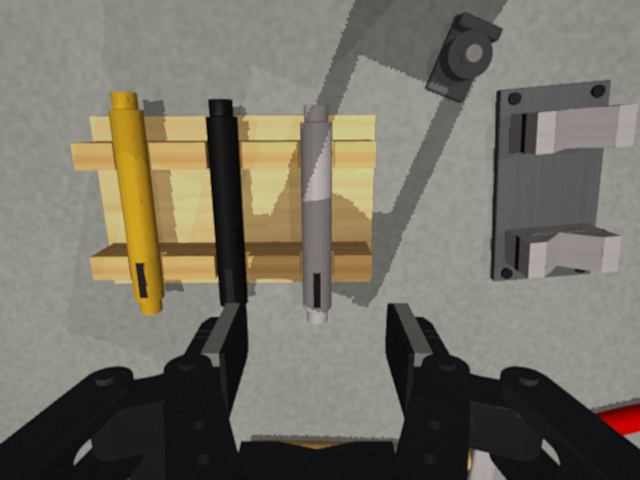

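Wrist view: the steel shaft runs from (316,104) to (317,322) with its keyway at the bottom. The V-plate corners are at (498,91), (609,81) and (493,280).

Run:
```python
from h import *
np.set_printoptions(precision=4,suppress=True)
yaw=lambda d:np.degrees(np.arctan2(d[1],d[0]))
A=at('w1',316,104,.054);B=at('w1',317,322,.047)
print('shaft',A,B,(A+B)/2,np.linalg.norm(B-A),yaw(B-A))
P=[at('w1',*q,.010) for q in((609,81),(498,91),(493,280))]
print('vb',P,(P[0]+P[2])/2,yaw(P[2]-P[1]),np.linalg.norm(P[2]-P[1]),yaw(P[0]-P[1])-90,np.linalg.norm(P[0]-P[1]))
s=ctrl.get_state();r=R.from_quat(s['tool_rot']);print('tool y yaw',yaw(r.apply([0,1,0])),r.apply([0,0,1]))
```

```text
shaft [ 0.3897 -0.1993  0.054 ] [ 0.5669 -0.2226  0.047 ] [ 0.4783 -0.211   0.0505] 0.1788442112421026 -7.483740629561111
vb [array([0.4026, 0.0407, 0.01  ]), array([ 0.3981, -0.0494,  0.01  ]), array([ 0.5649, -0.056 ,  0.01  ])] [ 0.4838 -0.0077  0.01  ] -2.2889256395622994 0.16696482549279318 -2.856851520468993 0.09018220228820983
tool y yaw 82.32464844663365 [-0.0003  0.0008 -1.    ]
```

```bash
python3 -m creep '[[[3,0,-50,0,0,0],[3,0,-100,0,0,0],[3,0,-140,0,0,0],[3,0,-170,0,0,0],[3,0,-190,0,0,0],[3,0,-198,0,0,0],[3,0,-198,0,0,0]]]' 0.6; python3 -m creep '[[[0,0,0,0,0,0],[0,0,0,0,0,0],[0,0,0,0,0,0],[0,0,0,0,0,0],[0,0,0,0,0,0],[0,0,0,0,0,0]]]' 0
```

```text
t: 3.08
tcp_pos: [0.4779, -0.2107, 0.0527]
tool_rot: [0.066, 0.998, 0.0, 0.0]
contact_force: [0.3, 0.7, 0.3]
opening: 0.599
grasp_force: 0.0
t: 3.82
tcp_pos: [0.4784, -0.2117, 0.0536]
tool_rot: [0.067, 0.998, -0.0, 0.001]
contact_force: [0.4, 1.8, 6.3]
opening: 0.259
grasp_force: 58.5
```

```bash
python3 -m creep '[[[0,0,20,0,0,0],[0,0,60,0,0,0],[0,0,100,0,0,0],[2,50,110,0,0,1],[4,100,110,0,0,3],[6,150,110,0,0,5],[8,190,110,0,0,5],[8,203,110,0,0,5],[8,203,110,0,0,5],[8,203,110,0,0,5]]]'
python3 - <<'E'
from h import *
snap('wrist','w2');snap('scene','s2')
a=cv2.imread('pics/w2.png');b=cv2.imread('pics/s2.png')[180:300,240:380]
cv2.imwrite('pics/c3.png',np.vstack([cv2.resize(a[:,:],(480,360)),cv2.resize(b,(280,240),interpolation=2)[:,:] if 0 else cv2.copyMakeBorder(cv2.resize(b,(280,240),interpolation=2),0,0,100,100,0)]))
cv2.imwrite('pics/c3.png',np.hstack([cv2.resize(a,(480,360)),cv2.resize(b,(320,360),interpolation=2)]))
s=ctrl.get_state();print(s['tcp_pos'],s['contact_force'],s['joint_pos'])
E
```

```text
t: 5.08
tcp_pos: [0.4855, -0.0096, 0.1621]
tool_rot: [0.024, 1.0, -0.0, -0.0]
contact_force: [0.0, 0.1, -5.6]
opening: 0.259
grasp_force: 60.5
[ 0.48566059 -0.00973949  0.16219831] [-0.7545056  -1.36471473 -6.51110349] [-1.06680843e-01  2.74286586e-01  1.81121419e+00 -5.59887570e-04
  1.05621222e+00 -1.62872193e+00]
```

View pics/c3.png

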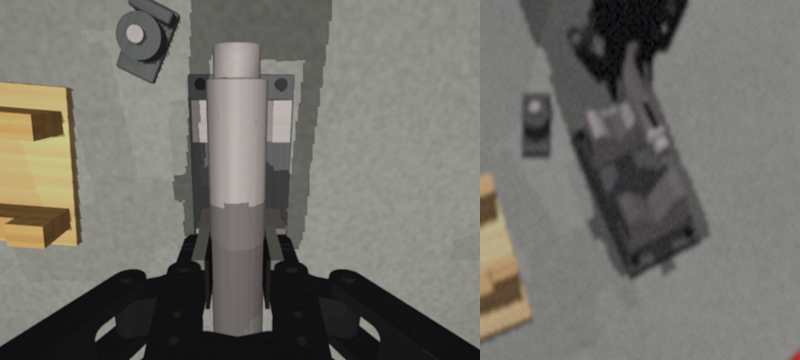

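The wrist view shows the shaft held over the plate. The plate's near-robot corners are at full-res (253,100) and (395,100), and the shaft's shoulder edges are at (276,107) and (357,107).

Run:
```python
from h import *
np.set_printoptions(precision=4,suppress=True)
k=4/3
L,Rr=at('w2',190.5*k,75*k,.01),at('w2',295.5*k,75*k,.01)
m=(L+Rr)/2;y=np.radians(-2.8);print('plate edge',L,Rr,m,'mid',m+.085*np.array([np.cos(y),np.sin(y),0]),np.degrees(np.arctan2(*(Rr-L)[[1,0]]))-90)
bl,br=at('w2',191*k,120*k,.055),at('w2',294*k,120*k,.055);print('block',bl,br,(bl+br)/2)
s=[at('w2',207*k,85*k,.162),at('w2',268*k,85*k,.162)];print('shaft',s,sum(s)/2)
e=at('w2',237*k,43*k,.171);print('shaft end',e)
t=[at('w2',211*k,200*k,.162),at('w2',266*k,200*k,.162)];print(sum(t)/2)
```

```text
plate edge [ 0.398  -0.0443  0.01  ] [0.4022 0.0433 0.01  ] [ 0.4001 -0.0005  0.01  ] mid [ 0.485  -0.0047  0.01  ] -2.737594966471889
block [ 0.4314 -0.0405  0.055 ] [0.4349 0.0344 0.055 ] [ 0.4331 -0.0031  0.055 ]
shaft [array([ 0.4102, -0.0172,  0.162 ]), array([0.4113, 0.0058, 0.162 ])] [ 0.4108 -0.0057  0.162 ]
shaft end [ 0.3974 -0.0052  0.171 ]
[ 0.4568 -0.0074  0.162 ]
```

```bash
python3 -m creep '[[[0,3,-40,0,0,0],[0,3,-75,0,0,0],[0,3,-95,0,0,0],[0,3,-105,0,0,0],[0,3,-109,0,0,0],[0,3,-111,0,0,0],[0,3,-113,0,0,0],[0,3,-113,0,0,0]]]'
python3 - <<'E'
from h import *
snap('side','d3');snap('scene','s3')
a=cv2.imread('pics/d3.png')[235:315,220:340];b=cv2.imread('pics/s3.png')[195:285,260:350]
cv2.imwrite('pics/c4.png',np.hstack([cv2.resize(a,(480,320),interpolation=2),cv2.resize(b,(320,320),interpolation=2)]))
E
```

```text
t: 6.18
tcp_pos: [0.4866, -0.0064, 0.0511]
tool_rot: [0.023, 1.0, -0.001, 0.001]
contact_force: [-1.9, -4.0, 5.1]
opening: 0.261
grasp_force: 61.6
```

View pics/c4.png

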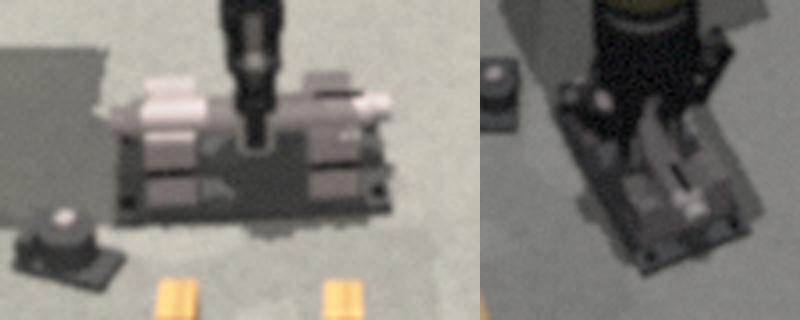

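It is in both vees with light contact. Next I'll ease it down, release and back off.

```bash
python3 -m creep '[[[0,-1,-1,0,0,0],[0,-1,-2,0,0,0],[0,-1,-2,0,0,0],[0,-1,-2,0,0,0]]]'; python3 -m creep '[[[0,0,0,0,0,0],[0,0,0,0,0,0],[0,0,0,0,0,0],[0,0,0,0,0,0]]]' 0.55;  python3 -m creep '[[[0,0,20,0,0,0],[0,0,60,0,0,0],[0,0,120,0,0,0],[0,0,150,0,0,0],[0,0,150,0,0,0]]]'
python3 - <<'E'
from h import *
snap('wrist','w4')
s=ctrl.get_state();print(s['tcp_pos'],s['joint_pos'])
E
```

```text
t: 6.78
tcp_pos: [0.4867, -0.0068, 0.0505]
tool_rot: [0.024, 1.0, -0.0, 0.002]
contact_force: [-5.0, -2.8, 20.8]
opening: 0.259
grasp_force: 63.6
t: 7.28
tcp_pos: [0.4857, -0.0064, 0.0472]
tool_rot: [0.023, 1.0, 0.0, -0.0]
contact_force: [-0.6, -0.0, 0.6]
opening: 0.553
grasp_force: 0.0
t: 7.9
tcp_pos: [0.4876, -0.0067, 0.1998]
tool_rot: [0.023, 1.0, -0.0, 0.003]
contact_force: [0.3, 0.1, -0.6]
opening: 0.55
grasp_force: 0.0
[ 0.48618674 -0.00652465  0.19803523] [-1.00357287e-01  2.32439194e-01  1.76282330e+00  5.83234169e-05
  1.14401995e+00 -1.62429171e+00]
```

View pics/w4.png

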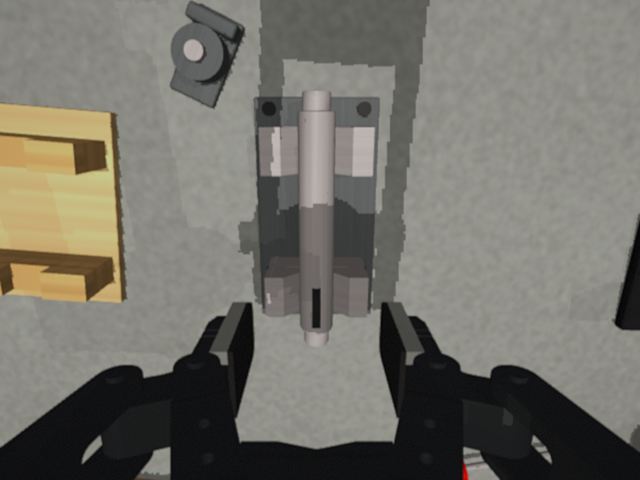

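The shaft is seated in both vees and centred: its ends at (317,92) and (316,345) sit evenly over the plate. Now I'll back off towards the lamp with some tilt. That gives me a look at the lamp and lets me identify the arm's kinematics.

```bash
python3 -m creep '[[[-20,30,60,0,-5,0],[-40,80,90,0,-15,0],[-60,140,90,0,-25,0],[-80,190,90,0,-35,0],[-90,230,90,0,-45,0],[-90,250,90,0,-50,0],[-90,250,90,0,-50,0],[-90,250,90,0,-50,0]]]' 0.75
python3 - <<'E'
from h import *
from scipy.optimize import least_squares
np.set_printoptions(precision=4,suppress=True)
yaw=lambda d:np.degrees(np.arctan2(d[1],d[0]))
A=at('w4',317,92,.055);B=at('w4',316,345,.045);print('shaft',(A+B)/2,np.linalg.norm(B-A),yaw(B-A))
snap('wrist','w5');s=ctrl.get_state();print(s)
D=[([1.18848792,.307437052,1.50736332,0,1.32841987,-.0734837],[.17459547,.54732507,.24957585],[.1538,.9881,-.0008,-.0002]),
([-.499607598,.229103718,1.61932983,.00057,1.29379563,-1.93659933],[.47439386,-.21062545,.25040559],[.06693,.99776,.00038,-.00017]),
([-.106680843,.274286586,1.81121419,-.00056,1.05621222,-1.62872193],[.48566059,-.00973949,.16219831],[.024,1,0,0]),
([-.100357287,.232439194,1.7628233,0,1.14401995,-1.62429171],[.48618674,-.00652465,.19803523],[.023,1,0,0]),
(s['joint_pos'],s['tcp_pos'],s['tool_rot'])]
def fk(p,q):
    a,h,L1,L2,Lt,c=p
    r1=R.from_euler('z',q[0]);r2=r1*R.from_euler('y',q[1]);r3=r2*R.from_euler('y',q[2])
    rt=r3*R.from_euler('z',q[3])*R.from_euler('y',q[4])
    return r1.apply([a,0,h])+r2.apply([0,0,L1])+r3.apply([c,0,L2])+rt.apply([0,0,Lt]), rt*R.from_euler('z',q[5])
def res(p): return np.concatenate([fk(p,q)[0]-np.array(x) for q,x,_ in D])
f=least_squares(res,[0,.35,.4,.4,.25,0]);print(f.x,abs(f.fun).max())
for q,x,o in D: print((fk(f.x,q)[1].inv()*R.from_quat(o)).as_rotvec(degrees=True))
json.dump(f.x.tolist(),open('kin.json','w'))
E
```

```text
t: 8.95
tcp_pos: [0.3948, 0.2426, 0.285]
tool_rot: [0.02, 0.907, 0.008, 0.42]
contact_force: [0.7, 0.5, -0.7]
opening: 0.753
grasp_force: 0.0
shaft [ 0.4879 -0.0064  0.05  ] 0.17884333405270175 -2.9117417883262102
{'t': 9.0, 'joint_pos': array([ 0.9433, -0.0149,  2.1927, -1.1532,  0.74  ,  0.2298]), 'dq': array([-0.0775, -0.0176, -0.0391,  0.2721,  0.0449, -0.488 ]), 'tau': array([ -2.0401, -21.9533, -22.7086,  -3.705 ,   1.9394,  -0.1745]), 'tcp_pos': array([0.3934, 0.2446, 0.2838]), 'tool_rot': array([0.0198, 0.9069, 0.0107, 0.4207]), 'contact_force': array([-0.2513,  0.4396, -1.5482]), 'torque': array([ 0.0108,  0.4003, -0.0415]), 'grasp_force': 0.0, 'opening': 0.7482638798462784}
[0.0689 0.2097 0.5682 0.3702 0.2948 0.1238] 0.04225837218870858
[-0.0005  0.0022 90.0001]
[ 0.0006 -0.0002 90.    ]
[-0.0149 -0.0283 89.972 ]
[-0.1094  0.0982 89.9501]
[-0. -0. 90.]
```

View pics/w5.png

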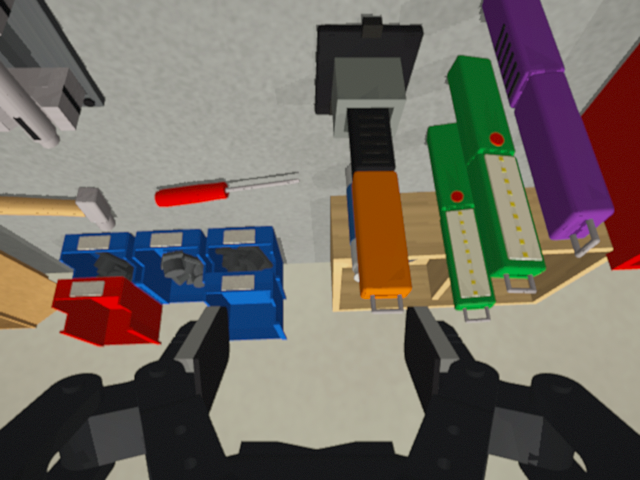

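```bash
cat > kin.py <<'E'
from h import *
from scipy.optimize import least_squares
E_=R.from_euler
def fk(p,q):
    a,h,L1,L2,Lt,c,b,bt=p
    r1=E_('z',q[0]);r2=r1*E_('y',q[1]);r3=r2*E_('y',q[2]);rt=r3*E_('z',q[3])*E_('y',q[4])
    w=r1.apply([a,b,h])+r2.apply([0,0,L1])+r3.apply([c,0,L2])
    return w+rt.apply([0,bt,Lt]), rt*E_('z',q[5]+np.pi/2), w
lo=np.array([-3.12,-1.05,.14,-1.42,.1,-2.68]);hi=np.array([3.12,2.28,2.33,4.57,2.73,2.68])
def ik(p,x,r,seed):
    def f(q):
        X,Q,_=fk(p,q); return np.r_[(X-x)*5,(r.inv()*Q).as_rotvec()]
    s=least_squares(f,np.clip(seed,lo+1e-6,hi-1e-6),bounds=(lo,hi)); return s.x,np.abs(s.fun).max()
E
python3 - <<'E'
from kin import *
np.set_printoptions(precision=4,suppress=True)
s=ctrl.get_state()
D=[([1.18848792,.307437052,1.50736332,0,1.32841987,-.0734837],[.17459547,.54732507,.24957585]),
([-.499607598,.229103718,1.61932983,.00057,1.29379563,-1.93659933],[.47439386,-.21062545,.25040559]),
([-.106680843,.274286586,1.81121419,-.00056,1.05621222,-1.62872193],[.48566059,-.00973949,.16219831]),
([-.100357287,.232439194,1.7628233,0,1.14401995,-1.62429171],[.48618674,-.00652465,.19803523]),
(s['joint_pos'],s['tcp_pos'])]
for m in([1,1,1,1,1,0,1,0],[1,1,1,1,1,0,0,1],[0,1,1,1,1,1,1,0],[0,1,1,1,1,1,0,1],[0,1,1,1,1,0,1,0],[0,1,1,1,1,0,0,1]):
    m=np.array(m)
    f=least_squares(lambda p:np.concatenate([fk(p*m,q)[0]-x for q,x in D]),[0,.35,.4,.4,.25,0,.04,.04]);print(f.x*m,abs(f.fun).max())
# lamp from w5: socket top corners & lamp
def P(u,v,z): return at('w5',u,v,z)
print('dock foot corners',P(316,26,.012),P(423,26,.012),P(316,113,.012))
a,b=P(335,101,.060),P(405,101,.060);print('sock back edge',a,b,(a+b)/2)
print('lamp top edge L/R back',P(357,293,.222),P(409,295,.222))
print('handle/head seam',P(354,172,.12),P(395,170,.12))
E
```

```text
[-0.0509 -0.0039  0.744   0.4026  0.3558  0.      0.0426  0.    ] 0.017024879903174084
[0.0462 0.0106 0.6778 0.3172 0.3324 0.     0.     0.0394] 0.021504930925529908
[0.     0.1922 0.6465 0.4166 0.3522 0.1092 0.0422 0.    ] 1.5344039999005445e-05
[ 0.      0.1644  0.6363  0.4063  0.3456  0.0725 -0.      0.0382] 0.026455755460071895
[ 0.     -0.0192  0.7276  0.3523  0.3437  0.      0.0412  0.    ] 0.01951375389364557
[ 0.      0.0241  0.691   0.3634  0.3411 -0.      0.      0.0385] 0.025257080161106782
dock foot corners [0.4898 0.2485 0.012 ] [0.4947 0.3358 0.012 ] [0.5911 0.2454 0.012 ]
sock back edge [0.5232 0.2618 0.06  ] [0.5271 0.3208 0.06  ] [0.5252 0.2913 0.06  ]
lamp top edge L/R back [0.5398 0.2695 0.222 ] [0.5501 0.3083 0.222 ]
handle/head seam [0.5396 0.2744 0.12  ] [0.5394 0.3076 0.12  ]
```

```bash
cat > plan.py <<'E'
from kin import *
np.set_printoptions(precision=3,suppress=True)
K=[0,.1922,.6465,.4166,.3522,.1092,.0422,0]
s=ctrl.get_state()
def tool(pitch,yaw):  # pitch below horizontal deg
    return E_('z',yaw,degrees=True)*E_('y',-(90-pitch),degrees=True)*R.from_quat([0,1,0,0])
E
python3 - <<'E'
from plan import *
for p in(20,30,35,40):
  for sd in(s['joint_pos'],[.9,0,2.2,1.2,.7,-2],[.6,.3,2.2,0,.3,-1.5]):
    r=tool(p,-2.8);g=np.array([.549,.290,.142]);d=r.apply([0,0,1])
    q1,e1=ik(K,g-.1*d,r,np.array(sd)); q2,e2=ik(K,g,r,q1); q3,e3=ik(K,g+[0,0,.13],r,q2)
    q4,e4=ik(K,np.array([.46,-.005,.17]),tool(p+90,-2.9),np.array([0,.6,1.6,0,2,-1.6]))
    print(p,'pre',q1,e1,'\n grasp',q2,e2,'w',fk(K,q2)[2],'\n lift',q3,e3,'\n fin',q4,e4)
E
```

```text
20 pre [ 1.102  0.461  2.115 -1.42   1.048  0.817] 0.20795211276866216 
 grasp [ 0.884  0.511  1.983 -1.42   0.892  0.625] 0.27268066028661275 w [0.272 0.398 0.358] 
 lift [ 0.846  0.272  1.991 -1.42   0.825  0.422] 0.19777848742170803 
 fin [-0.092  0.407  1.63  -0.014  1.453 -1.608] 1.7669416063213934e-09
20 pre [ 0.382  0.122  2.238  1.349  0.1   -2.68 ] 0.5183607944397864 
 grasp [ 0.33   0.289  2.101  1.324  0.1   -2.68 ] 0.5406165391594776 w [0.354 0.166 0.433] 
 lift [ 0.325  0.097  2.1    1.287  0.1   -2.68 ] 0.3943521575256718 
 fin [-0.092  0.407  1.63  -0.014  1.453 -1.608] 1.7669416063213934e-09
20 pre [ 1.102  0.461  2.115 -1.42   1.048  0.817] 0.2079514462699106 
 grasp [ 0.884  0.511  1.983 -1.42   0.892  0.625] 0.2726806695521682 w [0.272 0.398 0.358] 
 lift [ 0.846  0.272  1.991 -1.42   0.825  0.422] 0.19777848051680127 
 fin [-0.092  0.407  1.63  -0.014  1.453 -1.608] 1.7669416063213934e-09
30 pre [ 0.983  0.336  2.132 -1.42   0.837  0.635] 0.11403711889746505 
 grasp [ 0.799  0.446  2.016 -1.42   0.712  0.515] 0.19114355769366967 w [0.288 0.356 0.383] 
 lift [ 0.78
[... 1907 characters left out ...]
94e-10 
 fin [-0.086  0.598  1.446 -0.023  1.796 -1.603] 4.376395184831418e-10
40 pre [ 0.871  0.264  2.142 -1.42   0.664  0.515] 0.004478935608614004 
 grasp [ 0.723  0.409  2.043 -1.42   0.564  0.44 ] 0.08228299449397822 w [0.301 0.321 0.395] 
 lift [ 0.723  0.203  1.974 -1.187  0.614  0.101] 2.3629471952247086e-10 
 fin [-0.086  0.598  1.446 -0.023  1.796 -1.603] 4.376395184831418e-10
40 pre [ 0.871  0.264  2.142 -1.42   0.664  0.515] 0.004478935751676406 
 grasp [ 0.723  0.409  2.043 -1.42   0.564  0.44 ] 0.0822829960926933 w [0.301 0.321 0.395] 
 lift [ 0.723  0.203  1.974 -1.187  0.614  0.101] 2.363768715268541e-10 
 fin [-0.086  0.598  1.446 -0.023  1.796 -1.603] 4.376395184831418e-10
```

Run:
```python
from plan import *
for p in(42,45,48,52):
  for lz in(125,140,155):
    r=tool(p,-2.8);g=np.array([.549,.290,.012+lz/1000]);d=r.apply([0,0,1])
    q1,e1=ik(K,g-.1*d,r,s['joint_pos']); q2,e2=ik(K,g,r,q1); q3,e3=ik(K,g+[0,0,.1],r,q2)
    q4,e4=ik(K,np.array([.487-.157+lz/1000,-.005,.17]),tool(p+90,-2.9),np.array([0,.6,1.6,0,2,-1.6]))
    print(p,lz,'pre',q1,'%.4f'%e1,'grasp',q2,'%.4f'%e2,'fin',q4,'%.4f'%e4)
```

```text
42 125 pre [ 0.849  0.257  2.128 -1.363  0.636  0.442] 0.0000 grasp [ 0.709  0.412  2.046 -1.42   0.537  0.432] 0.0638 fin [-0.086  0.611  1.442 -0.024  1.821 -1.603] 0.0000
42 140 pre [ 0.849  0.228  2.108 -1.299  0.648  0.363] 0.0000 grasp [ 0.709  0.387  2.049 -1.42   0.538  0.421] 0.0478 fin [-0.084  0.628  1.404 -0.023  1.841 -1.602] 0.0000
42 155 pre [ 0.849  0.201  2.088 -1.24   0.662  0.288] 0.0000 grasp [ 0.709  0.364  2.05  -1.42   0.54   0.41 ] 0.0313 fin [-0.082  0.646  1.366 -0.022  1.862 -1.601] 0.0000
45 125 pre [ 0.816  0.234  2.088 -1.21   0.613  0.26 ] 0.0000 grasp [ 0.689  0.405  2.053 -1.42   0.499  0.416] 0.0274 fin [-0.085  0.64   1.419 -0.025  1.868 -1.603] 0.0000
45 140 pre [ 0.816  0.208  2.068 -1.149  0.631  0.185] 0.0000 grasp [ 0.689  0.381  2.055 -1.42   0.501  0.406] 0.0107 fin [-0.083  0.657  1.381 -0.024  1.889 -1.601] 0.0000
45 155 pre [ 0.816  0.182  2.047 -1.093  0.651  0.115] 0.0000 grasp [ 0.689  0.356  2.05  -1.39   0.505  0.366] 0.0000 fin [-0.082  0.675  1.342 -0.023  1.91  -1.6  ] 0.0000
48 125 pre [ 0.782  0.218  2.047 -1.051  0.606  0.076] 0
[... 287 characters left out ...]
0000
48 155 pre [ 0.782  0.169  2.005 -0.947  0.655 -0.053] 0.0000 grasp [ 0.669  0.342  2.017 -1.21   0.49   0.171] 0.0000 fin [-0.081  0.703  1.318 -0.024  1.958 -1.6  ] 0.0000
52 125 pre [ 0.738  0.203  1.992 -0.847  0.621 -0.158] 0.0000 grasp [ 0.641  0.38   2.006 -1.109  0.453  0.071] 0.0000 fin [-0.084  0.706  1.37  -0.028  1.973 -1.602] 0.0000
52 140 pre [ 0.738  0.181  1.971 -0.804  0.651 -0.212] 0.0000 grasp [ 0.641  0.354  1.99  -1.035  0.473 -0.012] 0.0000 fin [-0.082  0.723  1.33  -0.027  1.996 -1.601] 0.0000
52 155 pre [ 0.738  0.16   1.949 -0.765  0.681 -0.261] 0.0000 grasp [ 0.641  0.329  1.973 -0.968  0.496 -0.087] 0.0000 fin [-0.08   0.741  1.289 -0.026  2.019 -1.6  ] 0.0000
```

```bash
python3 -m creep '[[[20,20,0,0,4,0],[50,40,-20,0,8,0],[83,49,-43,0,8,0],[83,49,-43,0,8,0],[83,49,-43,0,8,0],[83,49,-43,0,8,0]]]' 0.8
python3 - <<'E'
from plan import *
snap('wrist','w6');s=ctrl.get_state();print(s['tcp_pos'],s['joint_pos'],s['t'])
r=R.from_quat(s['tool_rot']);d=r.apply([0,0,1]);print(d,'rot err',(tool(48,-2.8)*r.inv()).as_rotvec(degrees=True))
h=cv2.cvtColor(cv2.imread('pics/w6.png'),cv2.COLOR_BGR2HSV)
m=cv2.inRange(h,(7,200,90),(14,255,255));n,l,st,c=cv2.connectedComponentsWithStats(m)
i=1+np.argmax(st[1:,4]);print(st[i])
for v in range(st[i][1]+15,st[i][1]+st[i][3]-10,20):
    u=np.where(l[v]==i)[0]; o,q=ray('w6',(u[0]+u[-1])/2,v)
    P=o+q*(.538-o[0])/q[0]; w=[(o+ray('w6',x,v)[1]*(.538-o[0])/ray('w6',x,v)[1][0])[1] for x in(u[0]-.5,u[-1]+.5)]
    print(v,u[0],u[-1],P,w)
E
```

```text
t: 9.75
tcp_pos: [0.478, 0.2903, 0.2439]
tool_rot: [0.022, 0.934, 0.007, 0.356]
contact_force: [0.1, 1.4, 1.3]
opening: 0.803
grasp_force: 0.0
[0.478 0.291 0.244] [ 0.763  0.147  2.021 -0.926  0.617 -0.078] 9.8
[ 0.666 -0.003 -0.746] rot err [-1.65  -0.227 -0.722]
[287 183  22 157 396]
198 288 289 [0.538 0.275 0.132] [np.float64(0.27415205749305294), np.float64(0.2753550854398991)]
218 289 289 [0.538 0.275 0.147] [np.float64(0.2748549038381851), np.float64(0.2754375992235123)]
238 288 289 [0.538 0.275 0.16 ] [np.float64(0.2743848496432262), np.float64(0.2755151265124108)]
258 288 289 [0.538 0.275 0.173] [np.float64(0.27449100195506415), np.float64(0.2755881060667051)]
278 287 291 [0.538 0.275 0.186] [np.float64(0.2740580321681193), np.float64(0.2767223233865339)]
298 288 298 [0.538 0.278 0.197] [np.float64(0.2746856576123864), np.float64(0.2803801937117919)]
318 287 288 [0.538 0.275 0.208] [np.float64(0.2742708077776466), np.float64(0.2752793221740071)]
```

Run:
```python
from plan import *
r=R.from_quat(s['tool_rot']);print('y axis',r.apply([0,1,0]),'x',r.apply([1,0,0]))
h=cv2.cvtColor(cv2.imread('pics/w6.png'),cv2.COLOR_BGR2HSV)
print(h[238,290:350:10].tolist())
m=cv2.inRange(h,(5,170,90),(18,255,255));n,l,st,c=cv2.connectedComponentsWithStats(m)
i=1+np.argmax(st[1:,4]);print(st[i])
for v in range(st[i][1]+15,st[i][1]+st[i][3]-10,20):
    u=np.where(l[v]==i)[0]; o,_=ray('w6',0,v)
    w=[(o+q*(.538-o[0])/q[0]) for q in(ray('w6',x,v)[1] for x in(u[0]-.5,u[-1]+.5))]
    print(v,u[0],u[-1],w[0],w[1],(w[0]+w[1])[1]/2)
```

```text
y axis [0.036 0.999 0.029] x [-0.745  0.046 -0.665]
[[15, 255, 148], [15, 255, 155], [15, 255, 155], [15, 255, 155], [15, 255, 155], [15, 255, 155]]
[  287   183    71   172 10888]
198 288 345 [0.538 0.274 0.132] [0.538 0.309 0.134] 0.2914863949871366
218 288 347 [0.538 0.274 0.147] [0.538 0.309 0.148] 0.29164466691609436
238 288 348 [0.538 0.274 0.16 ] [0.538 0.309 0.162] 0.2915143920156088
258 288 350 [0.538 0.274 0.173] [0.538 0.309 0.175] 0.2916625648878023
278 287 352 [0.538 0.274 0.186] [0.538 0.309 0.187] 0.2915357534352368
298 287 353 [0.538 0.274 0.197] [0.538 0.309 0.199] 0.2914193227330225
318 287 355 [0.538 0.274 0.208] [0.538 0.309 0.21 ] 0.29155808256418875
338 287 357 [0.538 0.274 0.219] [0.538 0.309 0.22 ] 0.2916895532632283
```

```bash
python3 -m creep '[[[0,0,0,-1.6,0,-0.7],[15,0,-17,-1.6,0,-0.7],[30,0,-33,-1.6,0,-0.7],[45,0,-50,-1.6,0,-0.7],[58,0,-64,-1.6,0,-0.7],[66,0,-73,-1.6,0,-0.7],[70,0,-77,-1.6,0,-0.7],[70,0,-77,-1.6,0,-0.7],[70,0,-77,-1.6,0,-0.7]]]'
python3 - <<'E'
from plan import *
print(s['tcp_pos'],s['joint_pos'],s['contact_force'],(tool(48,-2.8)*R.from_quat(s['tool_rot']).inv()).as_rotvec(degrees=True))
snap('scene','s7'); snap('side','d7')
a=cv2.imread('pics/s7.png')[125:235,375:485];b=cv2.imread('pics/d7.png')[120:230,250:360]
cv2.imwrite('pics/c7.png',np.hstack([cv2.resize(x,(400,400),interpolation=2) for x in(a,b)]))
E
```

```text
t: 10.92
tcp_pos: [0.5488, 0.2911, 0.1676]
tool_rot: [0.023, 0.934, -0.008, 0.357]
contact_force: [-0.2, 0.3, -0.5]
opening: 0.798
grasp_force: 0.0
[0.549 0.291 0.168] [ 0.669  0.341  2.014 -1.194  0.49   0.157] [-0.22   0.324 -0.543] [-0.083 -0.185  0.01 ]
```

```bash
python3 -m creep '[[[0,0,0,0,0,0],[0,0,0,0,0,0],[0,0,0,0,0,0],[0,0,0,0,0,0],[0,0,0,0,0,0]]]' 0; python3 -m creep '[[[0,0,4,0,0,0],[0,0,12,0,0,0],[0,0,25,0,0,0],[0,0,40,0,0,0],[0,0,55,0,0,0],[0,0,70,0,0,0],[0,0,70,0,0,0]]]'
python3 - <<'E'
from plan import *
print(s['tcp_pos'],s['joint_pos'],s['contact_force'],s['torque'])
snap('side','d8');b=cv2.imread('pics/d8.png')[80:240,220:380]
snap('scene','s8');a=cv2.imread('pics/s8.png')[80:240,350:510]
cv2.imwrite('pics/c8.png',np.hstack([cv2.resize(x,(400,400),interpolation=2) for x in(a,b)]))
E
```

```text
t: 11.65
tcp_pos: [0.5492, 0.291, 0.1674]
tool_rot: [0.023, 0.934, -0.008, 0.357]
contact_force: [-1.2, -0.9, 3.5]
opening: 0.409
grasp_force: 60.2
t: 12.52
tcp_pos: [0.549, 0.2911, 0.2376]
tool_rot: [0.024, 0.934, -0.008, 0.357]
contact_force: [0.8, -0.8, -2.2]
opening: 0.412
grasp_force: 59.9
[0.549 0.291 0.238] [ 0.669  0.23   1.927 -0.907  0.589 -0.177] [ 0.77  -0.825 -2.223] [0.016 0.594 0.021]
```

```bash
python3 -m creep '[[[0,0,50,0,0,0],[-10,-30,90,0,5,0],[-20,-60,100,0.7,15,0],[-30,-90,100,1.2,25,0],[-40,-120,100,1.7,35,0],[-50,-150,100,2.2,45,0],[-55,-180,100,2.7,55,0],[-60,-210,100,3.2,65,0],[-64,-240,80,3.7,75,0],[-64,-270,60,4.2,85,0],[-64,-296,40,4.4,90,0],[-64,-296,30,4.4,90,0]]]'; python3 -m creep '[[[0,0,0,0,0,0],[0,0,0,0,0,0],[0,0,0,0,0,0]]]'
python3 - <<'E'
from plan import *
print(s['tcp_pos'],s['joint_pos'],s['t'],s['contact_force'],(tool(138,-2.9)*R.from_quat(s['tool_rot']).inv()).as_rotvec(degrees=True))
snap('side','d9');snap('scene','s9');snap('wrist','w9')
for f in('d9','s9','w9'):
    h=cv2.cvtColor(cv2.imread(f'pics/{f}.png'),cv2.COLOR_BGR2HSV)
    m=cv2.inRange(h,(5,170,60),(16,255,255));n,l,st,c=cv2.connectedComponentsWithStats(m)
    for i in 1+np.argsort(-st[1:,4])[:3]: print(f,st[i],c[i])
a=cv2.imread('pics/s9.png');b=cv2.imread('pics/d9.png')
cv2.imwrite('pics/c9.png',np.hstack([cv2.resize(a[100:300,220:420],(400,400),interpolation=2),cv2.resize(b[150:310,190:350],(400,400),interpolation=2)]))
E
```

```text
t: 14.12
tcp_pos: [0.4856, -0.007, 0.2623]
tool_rot: [0.024, 0.911, 0.01, -0.412]
contact_force: [-0.2, 0.8, -2.6]
opening: 0.41
grasp_force: 61.1
t: 14.5
tcp_pos: [0.4851, -0.0043, 0.2685]
tool_rot: [0.022, 0.913, 0.01, -0.408]
contact_force: [0.4, -0.1, -2.7]
opening: 0.416
grasp_force: 61.1
[ 0.485 -0.004  0.269] [-0.079  0.616  1.224 -0.028  2.141 -1.606] 14.5 [ 0.379 -0.111 -2.707] [ 0.021 -0.121 -0.128]
d9 [258 176  28  15 259] [268.683 182.409]
d9 [289 183  16   8  60] [296.817 187.167]
d9 [257 101  30   1  30] [271.5 101. ]
s9 [292 158  18  17 196] [300.092 165.73 ]
s9 [306 187   6   8  20] [308.7 190.2]
s9 [484 177   3   6   6] [485.  179.5]
w9 [  254   217   126   232 25032] [316.316 336.357]
```

```bash
python3 -m creep '[[[0,0,-30,0,0,0],[0,0,-60,0,0,0],[0,0,-80,0,0,0],[0,0,-92,0,0,0],[0,0,-97,0,0,0],[0,0,-97,0,0,0],[0,0,-97,0,0,0]]]'
python3 - <<'E'
from plan import *
print(s['tcp_pos'],s['t'],s['contact_force'])
snap('side','d10');snap('scene','s10');snap('wrist','w10')
a=cv2.imread('pics/w10.png');b=cv2.imread('pics/d10.png');c=cv2.imread('pics/s10.png')
L=np.vstack([cv2.resize(b[200:300,200:350],(480,320),interpolation=2),cv2.resize(c[150:290,240:380],(280,280),interpolation=2)[:280] if 0 else cv2.copyMakeBorder(cv2.resize(c[160:280,230:390],(373,280),interpolation=2),0,0,0,107,0)])
cv2.imwrite('pics/c10.png',np.hstack([L,cv2.copyMakeBorder(cv2.resize(a,(320,240)),0,360,0,0,0)]))
E
```

```text
t: 15.52
tcp_pos: [0.4854, -0.0051, 0.1706]
tool_rot: [0.023, 0.912, 0.01, -0.409]
contact_force: [-0.6, 0.1, -1.4]
opening: 0.413
grasp_force: 61.2
[ 0.485 -0.005  0.171] 15.525 [-0.597  0.067 -1.381]
```

View pics/c10.png

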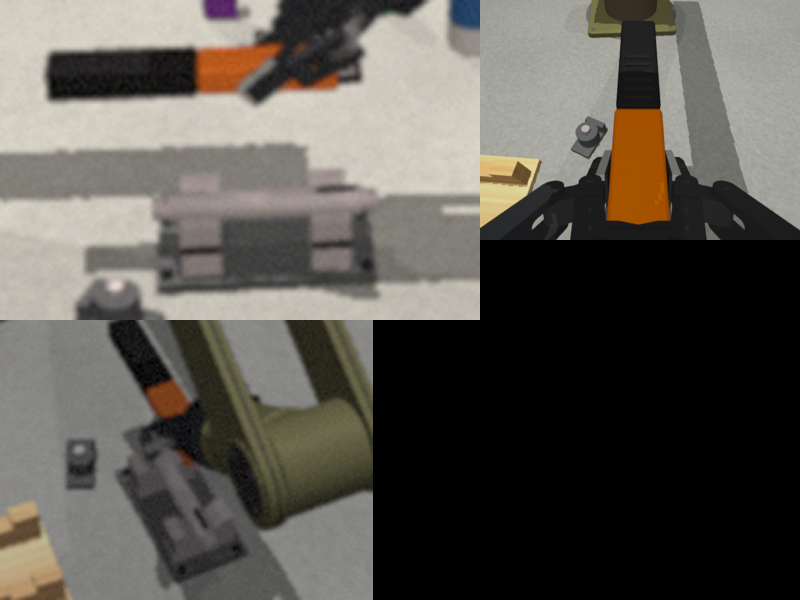

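The side crop shows the lamp level and parallel to the shaft. Its foot is at crop (49,76), the handle/head seam at (196,71) and the head end at (338,66), and it clears the V-blocks by a wide margin.

Run:
```python
from plan import *
def y(f,u,v,Y):
    o,q=ray(f,u,v); return o+q*(Y-o[1])/q[1]
S=lambda a,b:(200+a/3.2,200+b/3.2)
F=y('d10',*S(49,76),-.022); 
# side face vertical edges: bottom and top at seam
for n,p in(('foot top',(48,54)),('foot bot',(48,100)),('seam top',(196,48)),('seam bot',(196,94)),('head bot',(336,88))): print(n,y('d10',*S(*p),-.022))
# lamp back top face from wrist: foot, seam mids at z~.1835
for n,a,b,v in(('foot',622,660,22),('seam h',616,660,108),('head',614,663,111),('head',608,669,200)):
    A,B=at('w10',(a-480)*2,v*2,.183),at('w10',(b-480)*2,v*2,.183);print(n,(A+B)/2,np.linalg.norm(A-B))
```

```text
foot top [ 0.336 -0.022  0.202]
foot bot [ 0.332 -0.022  0.164]
seam top [ 0.439 -0.022  0.2  ]
seam bot [ 0.437 -0.022  0.162]
head bot [ 0.539 -0.022  0.16 ]
foot [0.335 0.006 0.183] 0.037981035072296505
seam h [ 0.44  -0.003  0.183] 0.032198944811002654
head [ 0.443 -0.002  0.183] 0.03552598153251025
head [ 0.505 -0.006  0.183] 0.034697612867736406
```

```bash
python3 -m creep '[[[-1,-2,-3,0,0,0],[-1,-2,-3,0,0,0],[-1,-2,-3,0,0,0],[-1,-2,-3,0,0,0],[-1,-2,-3,0,0,0],[-1,-2,-3,0,0,0],[-1,-2,-3,0,0,0],[-1,-2,-3,0,0,0]]]' && python3 -c "
from station import ctrl
s=ctrl.get_state();print(abs(s['dq']).max(),s['t']);print(ctrl.finish_job())"
```

```text
t: 16.68
tcp_pos: [0.484, -0.007, 0.167]
tool_rot: [0.023, 0.912, 0.01, -0.409]
contact_force: [-0.1, -1.0, -1.9]
opening: 0.415
grasp_force: 61.2
0.0024113395227440557 16.675
the job is handed in; nothing more can be done
None
```

I handed the job in at 16.7 s: the steel shaft is seated and centred in both vees, and the arm is holding the lamp still and level, light strip down, over the middle of the shaft and in line with it, about 10 cm above by camera measurement and touching nothing.

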